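# Park the balance beam and press the thermobalance cover home

### The arm

A 6-joint arm with a two-finger parallel gripper is mounted at the origin on a cart in front of the work surface, level with it; the furniture and walls round the work are solid. World frame = base frame: x ahead of the robot, y to its left, z up, the work surface at z = 0. Lengths are in m, angles in degrees, forces in N, time in s.
With the tool pointing down it reaches from about 0.35 to 0.875 m from the base axis. Payload 4.2 kg.
Tool frame: the origin (TCP) lies on the centre line of the jaws, within the pads' length; the fingertips stand 25 mm ahead of it and the grasp point (between the pads) lies 6 mm ahead of it; z points along the fingers, y is the line along which they close (so a half turn about z gives the same grasp; the last joint's range is limited). The gripper opens to 87 mm and grips with 3 to 60 N. Pads are 19 mm wide; open, the fingers measure 117 mm over their backs; the gripper's body (75 mm by 190 mm) begins 51 mm behind the grasp point.
Start: joints at [87.353, 22.042, 0.453, 0, -68.411, -14.817], TCP at [0.188, 0.596, 0.248] pointing down, gripper open.
Joint ranges: [-179.83, 179.83], [-69.29, 118.12], [-61.27, 80.66], [-181.25, 117.63], [-171.15, -9.14], [-177.46, 177.46]. Speed limits (degrees/s): [159.86, 159.86, 180, 180, 180, 180].

### API

Orientations are given as a 3x3 rotation matrix whose columns are the frame's x, y, z axes.
In Python, from station import r gives the robot as it stands.
- The arm moves only by the tool move_arm, never from a script. Its argument "series" is a list of rows, each an object with "grip": the opening, from 0 (shut) to 1 (fully open); "xyz": the shift along the tool's x, y, z in mm, a list of three; "angular": the turn, a rotation vector about the tool's x, y, z in rad, a list of three. A call has 1 to 10 rows; each row is the pose to reach, as a shift and turn from the pose commanded when the call began, along the tool's axes at that moment; what a row does not reach only later rows make up. A row lasts 1/10 s, in which the tool goes at most 50 mm and 8.59 degrees, less where a joint would pass 70% of its speed; a pose out of reach is approached as far as the arm can. A call with a gripper value outside its range is refused whole. The fingers move at their own pace and stop on an object; the grip force is fixed at half the most. Time passes only in rows, so rows that repeat a pose let the fingers close. It gives the time, the measured TCP pose, the force, the opening and the grip force at its end, in the units of the state.
- r.sense(): the state, without advancing time (a new reading comes with each control period).
- r.capture(name): name is "side" or "top" or "wrist"; returns a dict with "img" (420x560x3 uint8, red, green, blue), "camera_matrix" (3x3 intrinsics, pixels), "rvec" (rotation vector, rad) and "tvec" (3), from world to camera coordinates, as OpenCV has them; the wrist camera has in their place "hand_eye" (4x4, takes a point from camera to tool coordinates, whose origin is the TCP and whose axes are the flange's). Camera axes: x right, y down, z forward; pixel columns grow to the right and rows downward; lengths in m; the calibration is good to about 2 mm. A picture is of the moment at which its call begins: read the wrist's pose just before it. There is no depth.
- r.finish_job(): hands the job in; it is judged then, once.
The state is a dict: "time_s": time; "joints": joint angles; "joint_velocities": joint speeds; "effort": joint torques, N m; "tcp_pos": TCP position; "ee_rot": TCP orientation; "wrist_force": force on the tool from outside, world axes, zero at the start; "moment": the same for the moment, N m; "gripper_width": opening from 0.0 (shut) to 1.0 (fully open); "gripper_force": force on a finger pad.
Only numpy, scipy, OpenCV 4.12 (cv2) and the standard library are available. Lean on these libraries where they do the work, as an engineer would, in place of code of your own. Each camera call takes 0.05 s, during which the arm holds its last target. There are 200 camera calls.

### The job

Check the thermobalance head: swing its arrest lever fully over to the back, let the beam float and come to rest, then bring the lever fully back to park the beam before you touch the cover. The hinged clear cover stands proud because its wing-head fastener is crosswise: turn the wing in line with the red slot marks, push the cover down flush on its gasket, and finish while still holding it pressed flush, wing left in line, for the leak check. Leave the things lying around the head where they are.

Things in the scene. Friction and masses are not known exactly. Their poses are not given: they have to be found in the camera images.
- balance_head: thermobalance weighing head, a white instrument box fixed to the worktop, 220 (its x, front to back) x 340 (its y) x 91 mm high; origin at the centre of its underside, x to its back (away from the robot), y to its left, z up; it does not move. The right-hand (-y) 85 mm is the lever module (top at 91 mm), the rest is the beam chamber (rim at 85 mm) under the clear cover; its front face is 110 mm before the origin
- lever_ball (a point): centre of the black ball (20 mm across) on top of the arrest lever, a 7 mm steel rod that stands up from the lever module at x = -10, y = -128 mm in the head's frame; the ball moves on an arc of 62 mm radius in the head's x-z plane about a pivot 99 mm above the worktop
- arrest_lever (a joint): angle of the arrest lever, rad: 0 = beam parked, lever leaning 0.6 rad to the front (-x of the head, red mark); 1.2 = beam free, leaning 0.6 rad to the back (+x, green mark); hard stops at both ends; it stays where it is left and takes about 1 N at the ball
- beam (a joint): tilt of the aluminium balance beam inside the chamber, rad: 0 = level on its arrest forks (parked); released it swings for one to two seconds and settles at about 0.07 to 0.12, crucible end (head's +y) down
- cover (a joint): angle of the clear cover, rad, about its hinge line at the back of the head (x = +100, 85 mm up): 0 = flush on the frame; about 0.07 = resting on the crossbar of its fastener while that lies across the slot; about 0.022 = lying unpressed on the springy gasket. Cover 208 mm deep from the hinge to its front edge, 252 mm wide, 6 mm thick. The gasket lifts it again when let go; 7 to 8 N down at the wing brings it flush against the hard frame
- cover_front (a point): a point on the flat top of the cover's aluminium front bezel (16 mm wide), 55 mm left of the wing and 200 mm from the hinge line (head's x = -100, y = 97.5 mm); a free place to push on
- wing (a joint): angle of the quarter-turn fastener, rad, seen from above counterclockwise positive: 0 = wing and crossbar in line with the slot (along the head's x axis, as the two red marks on the cover show); it starts between 0.6 and 1.3 and must be turned clockwise to 0; no stop at 0, stops at -0.6 and 1.6. The crossbar enters the slot only within about 0.15 rad; it turns stiffly (0.04 N m) and stays where it is left
- wing_grip (a point): middle of the fastener's black upright wing, 36 mm long (the point's x axis), 10 mm thick (its y axis), 22 mm high, so its top is 11 mm above this point and the cover's top 15 mm below it; it is on the fastener axis, 182 mm from the hinge line (head's x = -82, y = 42.5 mm), and rides with the cover
- pan_box: white flip-lid sample box 69x101x28 mm, bystander, origin at the centre of its underside; leave alone
- petri_dish: glass dish with pellets, 44 mm across, 9 mm high, bystander, origin at the centre of its underside; leave alone
- tweezers: steel tweezers 12x132x8 mm (long in y) lying before the head, bystander, origin at the centre of their underside; leave alone
- stopwatch: black stopwatch 70x58x18 mm, bystander, origin at the centre of its underside; leave alone

How it is judged (in metres and radians):
On the way, in this order (a step that is already met when the one before it is completed fails the run):
1. the lever is fully over and the beam floats free, tilted and at rest (value of joint arrest_lever above 1 rad and value of joint beam above 0.05 rad and velocity of joint beam between -0.08 and 0.08 rad/s), for 0.3 s.
2. the lever is fully back and the beam is parked level (value of joint arrest_lever below 0.2 rad and value of joint beam between -0.035 and 0.035 rad), for 0.2 s.
3. the wing is in line with the slot marks (value of joint wing between -0.2 and 0.2 rad), for 0.2 s.
At the end, for the whole second after the job is handed in: The robot is still pressing the cover (over 3 N) and it is flush on the frame (cover angle under 0.009 rad, under 2 mm at its front edge), the wing in line with the slot marks within 0.25 rad, the arrest lever back within 0.2 rad of its parked stop and the beam level within 0.035 rad (all of step 2 and value of joint cover below 0.009 rad and contact force between any of the arm, the fingers and cover above 3 N and value of joint wing between -0.25 and 0.25 rad); the arm keeps its last pose, push and grip.
It fails at once if the cover or its wing is pushed (over 3 N) while the lever is away from its parked position (contact force between any of the arm, the fingers and cover above 3 N and value of joint arrest_lever above 0.3 rad).
It fails at once if a bystander is shifted by more than 30 mm (distance of any of pan_box, petri_dish, tweezers, stopwatch from where it was at the start of the episode above 0.03 m).
It also fails if it takes over 45 s, if anything falls off the work surface, if the arm or the gripper's body presses on something with over 40 N, if the wrist force passes 120 N, or if a joint passes its speed limit or range.

## Working session

There is one attempt and no reset: what is moved stays moved. The work goes in short steps, Python scripts to look and compute and a tool call to move; the robot and the scene stay as the last step left them, time stands still between calls to the robot, and variables do not carry over. Pictures are saved under pics/ and viewed, at most 10 in all, crops included, and the job is handed in when it is done.

Besides the shell and the picture viewer there is one more tool, called after "Emit:" by a JSON object that holds its "fn" and its "kwargs". move_arm: Moves the arm, as the interface text tells. Its arguments: {"type":"object","properties":{"series":{"type":"array"}},"required":["series"]}

```bash
mkdir -p pics; ls; python3 - <<'E'
from station import r
import cv2,pickle
s=r.sense();print(s)
d={}
for n in("side","top"):
    c=r.capture(n);d[n]=c;cv2.imwrite(f"pics/{n}0.png",c["img"][:,:,::-1])
    print(n,c["camera_matrix"],c["rvec"],c["tvec"])
pickle.dump(d,open("caps0.pkl","wb"))
E
```

```text
pics
{'time_s': 0.0, 'joints': array([ 8.73526799e+01,  2.20893677e+01,  3.81109431e-01, -2.85711323e-02,
       -6.84107973e+01, -1.48171817e+01]), 'joint_velocities': array([ 0.03718776, -0.01487672,  0.08393059, -0.0561546 ,  0.06254817,
        0.06391143]), 'effort': array([ 8.84130459e-04, -3.90671754e+01,  1.87402368e+01,  4.21970084e+00,
        1.09022786e-02, -1.92387556e-04]), 'tcp_pos': array([0.18738292, 0.59568417, 0.24648439]), 'ee_rot': array([[ 9.53847870e-01, -3.00289739e-01, -5.59154995e-04],
       [-3.00290248e-01, -9.53845662e-01, -2.05423490e-03],
       [ 8.35180974e-05,  2.12733638e-03, -9.99997734e-01]]), 'wrist_force': array([ 0.25012875,  0.57078174, -0.47347386]), 'moment': array([-0.02248463,  0.05656235,  0.01991228]), 'gripper_force': 0.0, 'gripper_width': 1.0015020931695529}
side [[474.17896827   0.         278.03464572]
 [  0.         474.17896827 207.85721203]
 [  0.           0.           1.        ]] [ 0.02760477  2.69904423 -1.57289091] [0.57665528 0.05666258 1.23728809]
top [[500.33280238   0.         278.91819004]
 [  0.         500.33280238 208.14931794]
 [  0.           0.           1.        ]] [ 2.15621484 -2.16139537  0.06509313] [0.06488998 0.59756751 1.14454392]
```

View pics/top0.png

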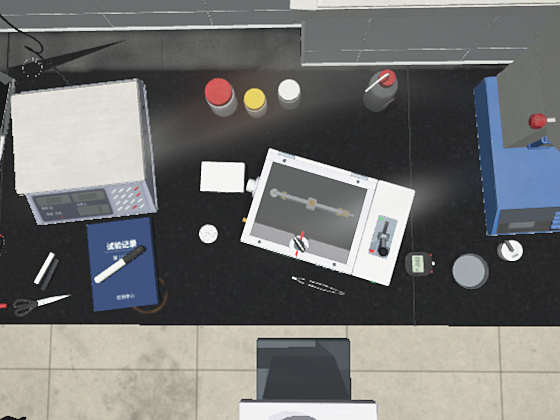

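View pics/side0.png

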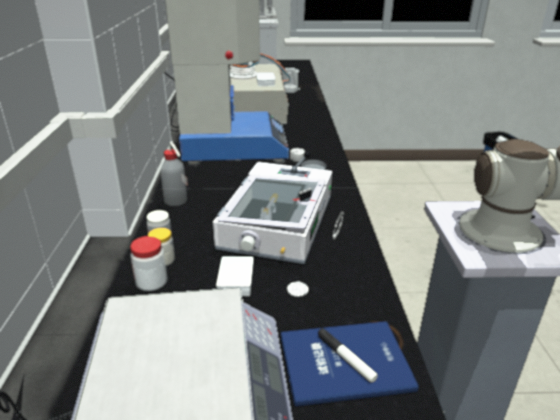

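The top view shows the head rotated about 15° with corners near (270,150), (413,189), (389,285) and (242,241). The wing is near (300,243) and the lever ball near (381,253), leaning to the front. Tweezers lie at about (318,286), before the head. I'll enlarge the head to get precise corners.

```bash
python3 - <<'E'
import cv2,pickle
d=pickle.load(open("caps0.pkl","rb"))
im=d["top"]["img"][140:300,225:435,::-1]
im=cv2.resize(im,None,fx=3.75,fy=3.75,interpolation=cv2.INTER_CUBIC)
cv2.imwrite("pics/topc.png",im)
E
```

```text
(no output)
```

View pics/topc.png

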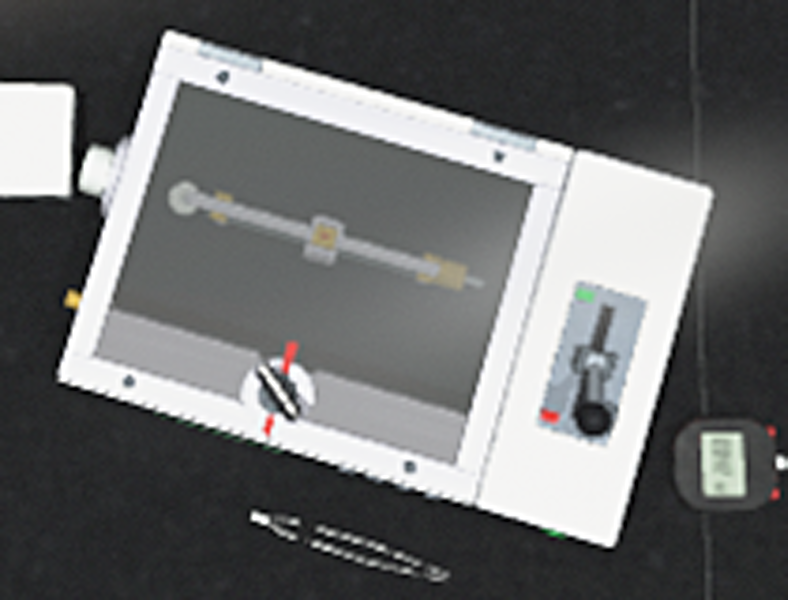

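The enlarged crop gives module top corners at (713,188), (613,548), (575,150), (477,508), the ball at (594,418), and the wing centre near (277,388), running upper-left to lower-right.

```bash
cat > h.py <<'E'
import numpy as np,cv2,pickle
from scipy.optimize import least_squares
from scipy.spatial.transform import Rotation as R
def proj(c,P): return cv2.projectPoints(np.array(P,float).reshape(-1,3),c["rvec"],c["tvec"],c["camera_matrix"],None)[0][:,0]
def H2W(h,P):
    c,s=np.cos(h[2]),np.sin(h[2]); P=np.atleast_2d(np.array(P,float))
    return np.c_[h[0]+c*P[:,0]-s*P[:,1],h[1]+s*P[:,0]+c*P[:,1],P[:,2]]
def cov(a,x,y,z):  # point on cover at height z above rim plane (flush), opened by a; hinge x=.1,z=.085
    return [.1+(x-.1)*np.cos(a)+z*np.sin(a), y, .085-(x-.1)*np.sin(a)+z*np.cos(a)]
E
python3 - <<'E'
from h import *
c=pickle.load(open("caps0.pkl","rb"))["top"]
px=np.array([[713,188],[613,548],[575,150],[477,508],[165,30],[594,418]])/3.75+[225,140]-.37
P=[[.11,-.17,.091],[-.11,-.17,.091],[.11,-.085,.091],[-.11,-.085,.091],[.11,.17,.085],[-.045,-.128,.150]]
f=least_squares(lambda h:(proj(c,H2W(h,P))-px).ravel(),[.5,0,0])
h=f.x;print(h,np.degrees(h[2]));print(f.fun.reshape(-1,2).round(1))
np.save("head.npy",h)
g=cov(.07,-.082,.0425,.006+.015); print("wing",H2W(h,g),proj(c,H2W(h,g)), (proj(c,H2W(h,g))-[225,140])*3.75)
print("ball",H2W(h,P[5]),"piv",H2W(h,[-.01,-.128,.099]),"free ball",H2W(h,[.025,-.128,.150]))
# wing angle: top edge ends in crop
zt=g[2]+.011
def back(u,z):
    return least_squares(lambda q:(proj(c,[[q[0],q[1],z]])[0]-u),[.5,0]).x
a=back(np.array([258,362])/3.75+[225,140],zt);b=back(np.array([296,415])/3.75+[225,140],zt)
v=a-b;print("wing len",np.linalg.norm(v),"ang rel head",np.arctan2(v[1],v[0])-h[2])
print("tweezers",back(np.array([350,545])/3.75+[225,140],.004))
print("watch",back(np.array([725,465])/3.75+[225,140],.018))
E
```

```text
[ 0.57510863 -0.04576594 -0.2907691 ] -16.659842262007544
[[ 0.7 -0.1]
 [ 0.6  0.3]
 [ 0.2 -0.7]
 [-0.9 -0.3]
 [-0.4  0.3]
 [-0.3  0.5]]
wing [[0.51056913 0.01790971 0.11867817]] [[298.81563662 244.62956703]] [[276.80863732 392.36087637]]
ball [[ 0.49530136 -0.15549196  0.15      ]] piv [[ 0.52883219 -0.16552608  0.099     ]] free ball [[ 0.56236302 -0.17556019  0.15      ]]
wing len 0.03684132150913217 ang rel head 0.9099388555909835
tweezers [ 0.41712435 -0.02844422]
watch [ 0.46724771 -0.25987275]
```

```bash
cat >> h.py <<'E'
def shift(s,target): return (s["ee_rot"].T@(np.array(target)-s["tcp_pos"])*1000).round(1)
E
python3 - <<'E'
from h import *
from station import r
s=r.sense();h=np.load("head.npy")
print(shift(s,[.4953,-.1555,.235]), shift(s,[.4953,-.1555,.156]))
print("head y axis in tool",s["ee_rot"].T@H2W([0,0,h[2]],[0,1,0])[0])
E
```

```text
[519.3 624.1  12.8] [519.3 623.9  91.8]
head y axis in tool [-0.01420498 -0.99989718 -0.00196391]
```

Emit:
{"fn": "move_arm", "kwargs": {"series": [{"grip":1,"xyz":[20,24,0],"angular":[0,0,0]},{"grip":1,"xyz":[45,54,0],"angular":[0,0,0]},{"grip":1,"xyz":[75,90,0],"angular":[0,0,0]},{"grip":1,"xyz":[105,126,0],"angular":[0,0,0]},{"grip":0.8,"xyz":[135,162,0],"angular":[0,0,0]},{"grip":0.7,"xyz":[165,198,0],"angular":[0,0,0]},{"grip":0.6,"xyz":[195,234,0],"angular":[0,0,0]},{"grip":0.6,"xyz":[225,270,0],"angular":[0,0,0]},{"grip":0.6,"xyz":[255,306,0],"angular":[0,0,0]},{"grip":0.6,"xyz":[285,342,0],"angular":[0,0,0]}]}}

```text
time_s: 1.1
tcp_pos: [0.3568, 0.1824, 0.2475]
ee_rot: [[0.954, -0.299, 0.0], [-0.299, -0.954, 0.0], [-0.0, -0.0, -1.0]]
wrist_force: [1.2, 0.5, -0.1]
gripper_width: 0.617
gripper_force: 0.0
```

Emit:
{"fn": "move_arm", "kwargs": {"series": [{"grip":0.6,"xyz":[30,36,0],"angular":[0,0,0]},{"grip":0.6,"xyz":[60,72,0],"angular":[0,0,0]},{"grip":0.6,"xyz":[90,108,0],"angular":[0,0,0]},{"grip":0.6,"xyz":[120,144,0],"angular":[0,0,0]},{"grip":0.6,"xyz":[150,180,0],"angular":[0,0,0]},{"grip":0.6,"xyz":[180,216,0],"angular":[0,0,0]},{"grip":0.6,"xyz":[205,246,0],"angular":[0,0,0]},{"grip":0.6,"xyz":[224,270,5],"angular":[0,0,0]},{"grip":0.6,"xyz":[234,281,10],"angular":[0,0,-0.014]},{"grip":0.6,"xyz":[234,281,10],"angular":[0,0,-0.014]}]}}

```text
time_s: 2.1
tcp_pos: [0.4954, -0.1554, 0.236]
ee_rot: [[0.957, -0.29, -0.003], [-0.29, -0.957, 0.0], [-0.003, 0.001, -1.0]]
wrist_force: [-0.0, 0.7, 0.3]
gripper_width: 0.596
gripper_force: 0.0
```

```bash
python3 - <<'E'
from h import *
from station import r
s=r.sense();h=np.load("head.npy")
print(s["time_s"],s["joints"],s["tcp_pos"],s["wrist_force"],s["gripper_width"],shift(s,[.4953,-.1555,.156]))
print("head y axis in tool",s["ee_rot"].T@H2W([0,0,h[2]],[0,1,0])[0])
c=r.capture("wrist");cv2.imwrite("pics/w1.png",c["img"][:,:,::-1])
K=c["camera_matrix"];E=np.linalg.inv(c["hand_eye"])
b=s["ee_rot"].T@(np.array([.4953,-.1555,.150])-s["tcp_pos"]);q=K@(E[:3,:3]@b+E[:3,3]);print("ball px",q[:2]/q[2])
E
```

```text
2.1 [ 5.00425241e-01  1.23531059e+01 -1.51763443e+01 -1.66610098e-02
 -6.26424338e+01  7.26580722e+01] [ 0.49540376 -0.15540639  0.23596149] [-0.0230069   0.70174632  0.33239679] 0.5962924300235201 [ 0.2  0.1 80. ]
head y axis in tool [-3.30552007e-03 -9.99994333e-01 -6.38343412e-04]
ball px [281.11260467 218.31543477]
```

View pics/w1.png

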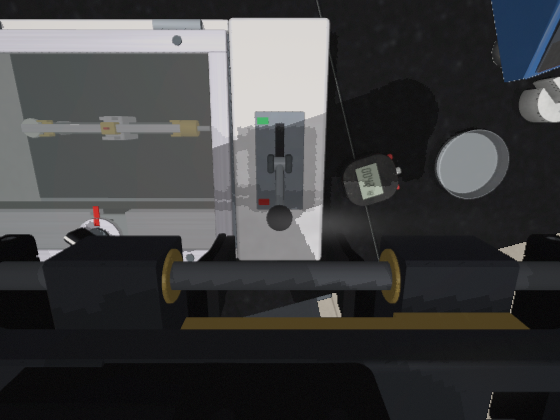

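The wrist view shows the ball at (279,217); the prediction was (281,218), so the pose holds. I'll descend 80 mm and grip it.

Emit:
{"fn": "move_arm", "kwargs": {"series": [{"grip":0.6,"xyz":[0,0,25],"angular":[0,0,0]},{"grip":0.6,"xyz":[0,0,50],"angular":[0,0,0]},{"grip":0.6,"xyz":[0,0,70],"angular":[0,0,0]},{"grip":0.6,"xyz":[0,0,80],"angular":[0,0,0]},{"grip":0.5,"xyz":[0,0,80],"angular":[0,0,0]},{"grip":0.35,"xyz":[0,0,80],"angular":[0,0,0]},{"grip":0.1,"xyz":[0,0,80],"angular":[0,0,0]},{"grip":0.1,"xyz":[0,0,80],"angular":[0,0,0]},{"grip":0.1,"xyz":[0,0,80],"angular":[0,0,0]}]}}

```text
time_s: 3.05
tcp_pos: [0.4959, -0.1539, 0.1582]
ee_rot: [[0.958, -0.287, 0.001], [-0.287, -0.958, -0.0], [0.001, -0.0, -1.0]]
wrist_force: [-0.9, -2.6, 0.2]
gripper_width: 0.229
gripper_force: 1.9
```

Emit:
{"fn": "move_arm", "kwargs": {"series": [{"grip":0.1,"xyz":[6.4,0,-3.8],"angular":[0,0,0]},{"grip":0.1,"xyz":[13.2,0,-6.8],"angular":[0,0,0]},{"grip":0.1,"xyz":[20.3,0,-9],"angular":[0,0,0]},{"grip":0.1,"xyz":[27.6,0,-10.4],"angular":[0,0,0]},{"grip":0.1,"xyz":[35,0,-10.8],"angular":[0,0,0]},{"grip":0.1,"xyz":[42.4,0,-10.4],"angular":[0,0,0]},{"grip":0.1,"xyz":[49.7,0,-9],"angular":[0,0,0]},{"grip":0.1,"xyz":[56.8,0,-6.8],"angular":[0,0,0]},{"grip":0.1,"xyz":[63.6,0,-3.8],"angular":[0,0,0]},{"grip":0.1,"xyz":[68,0,-1.3],"angular":[0,0,0]}]}}

```text
time_s: 4.05
tcp_pos: [0.5628, -0.1745, 0.1594]
ee_rot: [[0.958, -0.286, 0.003], [-0.286, -0.958, -0.002], [0.004, 0.001, -1.0]]
wrist_force: [-1.1, -4.9, 4.8]
gripper_width: 0.203
gripper_force: 30.1
```

Emit:
{"fn": "move_arm", "kwargs": {"series": [{"grip":0.1,"xyz":[0,0,0],"angular":[0,0,0]},{"grip":0.1,"xyz":[0,0,0],"angular":[0,0,0]},{"grip":0.1,"xyz":[0,0,0],"angular":[0,0,0]},{"grip":0.1,"xyz":[0,0,0],"angular":[0,0,0]},{"grip":0.1,"xyz":[0,0,0],"angular":[0,0,0]},{"grip":0.1,"xyz":[0,0,0],"angular":[0,0,0]},{"grip":0.1,"xyz":[0,0,0],"angular":[0,0,0]},{"grip":0.1,"xyz":[0,0,0],"angular":[0,0,0]},{"grip":0.1,"xyz":[0,0,0],"angular":[0,0,0]},{"grip":0.1,"xyz":[0,0,0],"angular":[0,0,0]}]}}

```text
time_s: 5.05
tcp_pos: [0.5629, -0.1745, 0.1594]
ee_rot: [[0.958, -0.286, 0.004], [-0.286, -0.958, -0.002], [0.005, 0.001, -1.0]]
wrist_force: [0.5, -5.9, 2.5]
gripper_width: 0.206
gripper_force: 30.1
```

Emit:
{"fn": "move_arm", "kwargs": {"series": [{"grip":0.1,"xyz":[0,0,0],"angular":[0,0,0]},{"grip":0.1,"xyz":[0,0,0],"angular":[0,0,0]},{"grip":0.1,"xyz":[0,0,0],"angular":[0,0,0]},{"grip":0.1,"xyz":[0,0,0],"angular":[0,0,0]},{"grip":0.1,"xyz":[0,0,0],"angular":[0,0,0]},{"grip":0.1,"xyz":[0,0,0],"angular":[0,0,0]},{"grip":0.1,"xyz":[0,0,0],"angular":[0,0,0]},{"grip":0.1,"xyz":[0,0,0],"angular":[0,0,0]},{"grip":0.1,"xyz":[0,0,0],"angular":[0,0,0]},{"grip":0.1,"xyz":[0,0,0],"angular":[0,0,0]}]}}

```text
time_s: 6.05
tcp_pos: [0.5629, -0.1745, 0.1594]
ee_rot: [[0.958, -0.286, 0.004], [-0.286, -0.958, -0.002], [0.005, 0.001, -1.0]]
wrist_force: [-1.1, -6.1, 2.8]
gripper_width: 0.204
gripper_force: 30.1
```

```bash
python3 - <<'E'
from h import *
from station import r
s=r.sense();h=np.load("head.npy")
print(s["time_s"],s["tcp_pos"],s["wrist_force"],s["gripper_width"],s["gripper_force"])
c=r.capture("top");i=c["img"][140:300,225:435,::-1]
w=r.capture("wrist")["img"][:,:,::-1]
cv2.imwrite("pics/m1.png",np.hstack([cv2.resize(i,(394,300)),cv2.resize(w,(400,300))]))
E
```

```text
6.05 [ 0.56289164 -0.17449782  0.15939296] [-1.05707814 -6.06992775  2.83524607] 0.20406700736754638 30.085221575573087
```

View pics/m1.png

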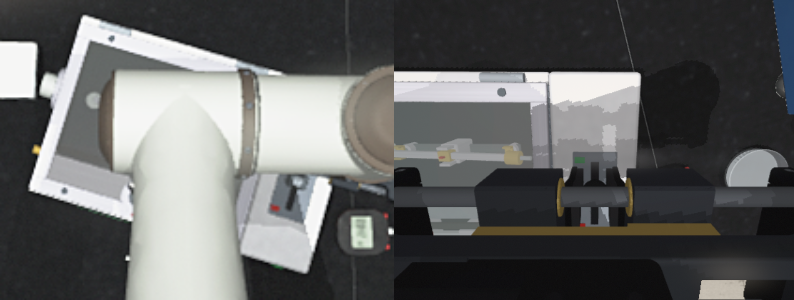

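The composite suggests the ball is held (17.8 mm between the pads) near the back position, but the arm hides the lever. I'll zoom the wrist view to confirm the lever and beam.

```bash
python3 - <<'E'
from h import *
from station import r
s=r.sense();h=np.load("head.npy")
c=r.capture("wrist");w=c["img"][:,:,::-1]
K=c["camera_matrix"];E=np.linalg.inv(c["hand_eye"])
def wp(P):
    b=(np.array(P)-s["tcp_pos"])@s["ee_rot"];q=(b@E[:3,:3].T+E[:3,3])@K.T;return q[:,:2]/q[:,2:]
for t in(-.6,.4,.5,.6): print(t,wp(H2W(h,[-.01+.062*np.sin(t),-.128,.099+.062*np.cos(t)])))
t=r.capture("top")["img"][200:300,340:440,::-1]
cv2.imwrite("pics/m2.png",np.hstack([cv2.resize(w[180:340,200:360],(400,400),interpolation=2),cv2.resize(t,(400,400),interpolation=2)]))
E
```

```text
-0.6 [[282.96626502 372.68666844]]
0.4 [[283.39655492 286.91282044]]
0.5 [[283.38701588 274.62206909]]
0.6 [[283.36668427 262.58479555]]
```

View pics/m2.png

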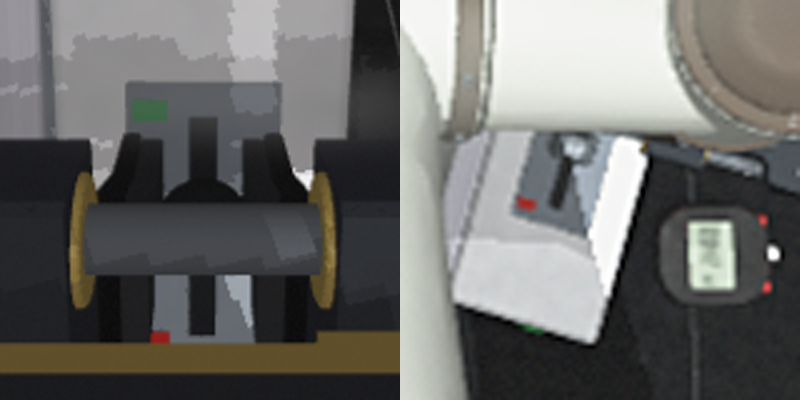

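The slot is clear at the front and the ball top is at about row 252 in the wrist image, so the centre is near 272. That puts the lever at about 1.12 rad. I'll nudge it slightly further for margin, wait, then bring it back.

Emit:
{"fn": "move_arm", "kwargs": {"series": [{"grip":0.1,"xyz":[3,0,2],"angular":[0,0,0]},{"grip":0.1,"xyz":[3,0,2],"angular":[0,0,0]},{"grip":0.1,"xyz":[3,0,2],"angular":[0,0,0]},{"grip":0.1,"xyz":[3,0,2],"angular":[0,0,0]},{"grip":0.1,"xyz":[3,0,2],"angular":[0,0,0]},{"grip":0.1,"xyz":[3,0,2],"angular":[0,0,0]},{"grip":0.1,"xyz":[3,0,2],"angular":[0,0,0]},{"grip":0.1,"xyz":[3,0,2],"angular":[0,0,0]},{"grip":0.1,"xyz":[3,0,2],"angular":[0,0,0]},{"grip":0.1,"xyz":[3,0,2],"angular":[0,0,0]}]}}

```text
time_s: 7.25
tcp_pos: [0.5658, -0.1754, 0.1574]
ee_rot: [[0.958, -0.286, 0.004], [-0.286, -0.958, -0.002], [0.005, 0.001, -1.0]]
wrist_force: [-0.7, -5.2, 2.3]
gripper_width: 0.203
gripper_force: 30.1
```

Emit:
{"fn": "move_arm", "kwargs": {"series": [{"grip":0.1,"xyz":[0,0,0],"angular":[0,0,0]},{"grip":0.1,"xyz":[0,0,0],"angular":[0,0,0]},{"grip":0.1,"xyz":[0,0,0],"angular":[0,0,0]},{"grip":0.1,"xyz":[0,0,0],"angular":[0,0,0]},{"grip":0.1,"xyz":[0,0,0],"angular":[0,0,0]},{"grip":0.1,"xyz":[0,0,0],"angular":[0,0,0]},{"grip":0.1,"xyz":[0,0,0],"angular":[0,0,0]},{"grip":0.1,"xyz":[0,0,0],"angular":[0,0,0]},{"grip":0.1,"xyz":[0,0,0],"angular":[0,0,0]},{"grip":0.1,"xyz":[0,0,0],"angular":[0,0,0]}]}}

```text
time_s: 8.25
tcp_pos: [0.5658, -0.1754, 0.1574]
ee_rot: [[0.958, -0.286, 0.004], [-0.286, -0.958, -0.002], [0.005, 0.001, -1.0]]
wrist_force: [0.2, -5.8, 2.3]
gripper_width: 0.203
gripper_force: 30.1
```

Emit:
{"fn": "move_arm", "kwargs": {"series": [{"grip":0.1,"xyz":[-7.4,0,-4.5],"angular":[0,0,0]},{"grip":0.1,"xyz":[-14.2,0,-7.5],"angular":[0,0,0]},{"grip":0.1,"xyz":[-21.3,0,-9.7],"angular":[0,0,0]},{"grip":0.1,"xyz":[-28.6,0,-11.1],"angular":[0,0,0]},{"grip":0.1,"xyz":[-36,0,-11.5],"angular":[0,0,0]},{"grip":0.1,"xyz":[-43.4,0,-11.1],"angular":[0,0,0]},{"grip":0.1,"xyz":[-50.7,0,-9.7],"angular":[0,0,0]},{"grip":0.1,"xyz":[-57.8,0,-7.5],"angular":[0,0,0]},{"grip":0.1,"xyz":[-64.6,0,-4.5],"angular":[0,0,0]},{"grip":0.1,"xyz":[-70,0,-1],"angular":[0,0,0]}]}}

```text
time_s: 9.25
tcp_pos: [0.4988, -0.155, 0.1586]
ee_rot: [[0.958, -0.286, 0.005], [-0.286, -0.958, -0.002], [0.005, 0.0, -1.0]]
wrist_force: [-0.1, -5.5, 3.7]
gripper_width: 0.205
gripper_force: 30.1
```

Emit:
{"fn": "move_arm", "kwargs": {"series": [{"grip":0.1,"xyz":[-2,0,1],"angular":[0,0,0]},{"grip":0.1,"xyz":[-3,0,2],"angular":[0,0,0]},{"grip":0.1,"xyz":[-3,0,2],"angular":[0,0,0]},{"grip":0.1,"xyz":[-3,0,2],"angular":[0,0,0]},{"grip":0.1,"xyz":[-3,0,2],"angular":[0,0,0]}]}}

```text
time_s: 9.75
tcp_pos: [0.4965, -0.1543, 0.157]
ee_rot: [[0.958, -0.286, 0.006], [-0.286, -0.958, -0.002], [0.006, 0.0, -1.0]]
wrist_force: [-0.5, -5.7, 3.5]
gripper_width: 0.205
gripper_force: 30.1
```

Emit:
{"fn": "move_arm", "kwargs": {"series": [{"grip":0.3,"xyz":[0,0,0],"angular":[0,0,0]},{"grip":0.5,"xyz":[0,0,0],"angular":[0,0,0]},{"grip":0.5,"xyz":[0,0,0],"angular":[0,0,0]},{"grip":0.5,"xyz":[0,0,-20],"angular":[0,0,0]},{"grip":0.5,"xyz":[0,0,-40],"angular":[0,0,0]},{"grip":0.5,"xyz":[0,0,-60],"angular":[0,0,0]},{"grip":0.5,"xyz":[0,0,-60],"angular":[0,0,0]},{"grip":0.5,"xyz":[0,0,-60],"angular":[0,0,0]}]}}

```text
time_s: 10.55
tcp_pos: [0.4939, -0.1528, 0.2155]
ee_rot: [[0.958, -0.287, 0.001], [-0.287, -0.958, 0.001], [0.0, -0.001, -1.0]]
wrist_force: [0.2, -0.6, -0.2]
gripper_width: 0.499
gripper_force: 0.0
```

```bash
python3 - <<'E'
from h import *
from station import r
s=r.sense();h=np.load("head.npy")
c=r.capture("wrist");w=c["img"][:,:,::-1];cv2.imwrite("pics/w2.png",w)
K=c["camera_matrix"];E=np.linalg.inv(c["hand_eye"])
def wp(P):
    b=(np.array(P)-s["tcp_pos"])@s["ee_rot"];q=(b@E[:3,:3].T+E[:3,3])@K.T;return q[:,:2]/q[:,2:]
for t in(-.6,-.4): print(t,wp(H2W(h,[-.01+.062*np.sin(t),-.128,.099+.062*np.cos(t)])))
g=H2W(h,cov(.07,-.082,.0425,.021))[0]
print(s["tcp_pos"],"wing",g,wp([g]), "approach",shift(s,[g[0],g[1],s["tcp_pos"][2]]), "TCP z grasp",g[2]+.007+.006)
print("yaw tool",np.arctan2(*s["ee_rot"][[1,0],0]),"head",h[2])
E
```

```text
-0.6 [[284.28066208 224.47062756]]
-0.4 [[284.42702075 211.96025053]]
[ 0.49388569 -0.15277473  0.21552147] wing [0.51056913 0.01790971 0.11867817] [[ 79.04400049 252.2609125 ]] approach [ -32.9 -168.3    0.2] TCP z grasp 0.13167816922074985
yaw tool -0.29075739421615804 head -0.2907691003349315
```

View pics/w2.png

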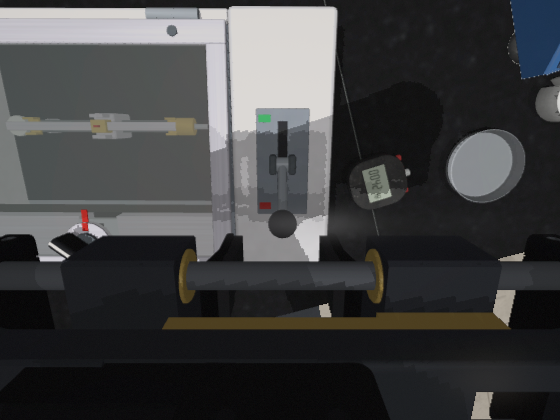

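The lever is back at its parked stop: ball at (283,223), where 224 means parked. The beam is level. Next I move over the wing, turned to its 0.91 rad.

Emit:
{"fn": "move_arm", "kwargs": {"series": [{"grip":0.5,"xyz":[-4,-20,0],"angular":[0,0,-0.1]},{"grip":0.5,"xyz":[-8,-40,0],"angular":[0,0,-0.2]},{"grip":0.5,"xyz":[-12,-60,0],"angular":[0,0,-0.3]},{"grip":0.5,"xyz":[-16,-80,0],"angular":[0,0,-0.4]},{"grip":0.5,"xyz":[-20,-100,0],"angular":[0,0,-0.5]},{"grip":0.5,"xyz":[-24,-120,0],"angular":[0,0,-0.6]},{"grip":0.5,"xyz":[-28,-140,0],"angular":[0,0,-0.7]},{"grip":0.5,"xyz":[-31,-156,0],"angular":[0,0,-0.8]},{"grip":0.5,"xyz":[-33,-168,0],"angular":[0,0,-0.9]},{"grip":0.5,"xyz":[-33,-168,0],"angular":[0,0,-0.91]}]}}

```text
time_s: 11.6
tcp_pos: [0.51, 0.0182, 0.2145]
ee_rot: [[0.813, 0.582, -0.002], [0.582, -0.813, -0.0], [-0.002, -0.001, -1.0]]
wrist_force: [0.2, 0.3, 0.7]
gripper_width: 0.501
gripper_force: 0.0
```

```bash
python3 - <<'E'
from h import *
from station import r
s=r.sense();h=np.load("head.npy")
c=r.capture("wrist");w=c["img"][:,:,::-1];cv2.imwrite("pics/w3.png",w)
K=c["camera_matrix"];E=np.linalg.inv(c["hand_eye"])
def wp(P):
    b=(np.array(P)-s["tcp_pos"])@s["ee_rot"];q=(b@E[:3,:3].T+E[:3,3])@K.T;return q[:,:2]/q[:,2:]
g=H2W(h,cov(.07,-.082,.0425,.021))[0]
d=lambda l:g+[l*np.cos(h[2]+.91),l*np.sin(h[2]+.91),.011]
print(s["tcp_pos"],s["joints"],"wing",g,wp([g,d(.018),d(-.018)]), "grasp",shift(s,[g[0],g[1],g[2]+.013]))
print("yaw tool-head",np.arctan2(*s["ee_rot"][[1,0],0])-h[2],s["wrist_force"])
E
```

```text
[0.50997289 0.01823049 0.21448784] [ 2.02827863e+01  1.25738524e+01 -1.82193384e+01 -2.74506585e-02
 -5.93294678e+01  1.05338828e+02] wing [0.51056913 0.01790971 0.11867817] [[282.00270527 214.74303769]
 [282.1403757  195.99735805]
 [281.95146301 240.87806681]] grasp [ 0.5  0.7 82.8]
yaw tool-head 0.9122396681316027 [0.16812    0.31176571 0.7346207 ]
```

View pics/w3.png

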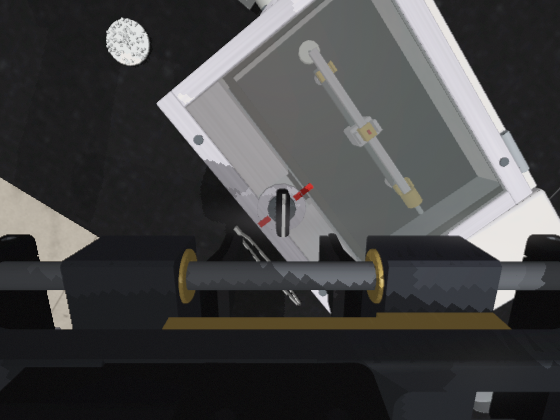

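The wing sits upright at column 282, rows 190–236, in line with the tool x axis. The prediction was 196–241, so I'll add about 3 mm along x, descend and grip.

Emit:
{"fn": "move_arm", "kwargs": {"series": [{"grip":0.5,"xyz":[3,0.5,25],"angular":[0,0,0]},{"grip":0.5,"xyz":[3,0.5,50],"angular":[0,0,0]},{"grip":0.5,"xyz":[3,0.5,70],"angular":[0,0,0]},{"grip":0.5,"xyz":[3,0.5,81],"angular":[0,0,0]},{"grip":0.4,"xyz":[3,0.5,81],"angular":[0,0,0]},{"grip":0.2,"xyz":[3,0.5,81],"angular":[0,0,0]},{"grip":0.02,"xyz":[3,0.5,81],"angular":[0,0,0]},{"grip":0.02,"xyz":[3,0.5,81],"angular":[0,0,0]},{"grip":0.02,"xyz":[3,0.5,81],"angular":[0,0,0]},{"grip":0.02,"xyz":[3,0.5,81],"angular":[0,0,0]}]}}

```text
time_s: 12.65
tcp_pos: [0.5131, 0.0189, 0.1355]
ee_rot: [[0.815, 0.58, 0.001], [0.58, -0.815, 0.001], [0.001, -0.0, -1.0]]
wrist_force: [-1.1, 2.0, 2.1]
gripper_width: 0.117
gripper_force: 29.9
```

Emit:
{"fn": "move_arm", "kwargs": {"series": [{"grip":0.02,"xyz":[0,0,0],"angular":[0,0,0.09]},{"grip":0.02,"xyz":[0,0,0],"angular":[0,0,0.18]},{"grip":0.02,"xyz":[0,0,0],"angular":[0,0,0.27]},{"grip":0.02,"xyz":[0,0,0],"angular":[0,0,0.36]},{"grip":0.02,"xyz":[0,0,0],"angular":[0,0,0.45]},{"grip":0.02,"xyz":[0,0,0],"angular":[0,0,0.55]},{"grip":0.02,"xyz":[0,0,0],"angular":[0,0,0.65]},{"grip":0.02,"xyz":[0,0,0],"angular":[0,0,0.75]},{"grip":0.02,"xyz":[0,0,0],"angular":[0,0,0.84]},{"grip":0.02,"xyz":[0,0,0],"angular":[0,0,0.91]}]}}

```text
time_s: 13.65
tcp_pos: [0.5129, 0.0186, 0.1343]
ee_rot: [[0.957, -0.29, -0.0], [-0.29, -0.957, 0.0], [-0.0, 0.0, -1.0]]
wrist_force: [1.2, 0.5, -2.6]
gripper_width: 0.107
gripper_force: 30.0
```

Emit:
{"fn": "move_arm", "kwargs": {"series": [{"grip":0.02,"xyz":[0,0,0],"angular":[0,0,0]},{"grip":0.02,"xyz":[0,0,0],"angular":[0,0,0]},{"grip":0.02,"xyz":[0,0,0],"angular":[0,0,0]},{"grip":0.2,"xyz":[0,0,0],"angular":[0,0,0]},{"grip":0.35,"xyz":[0,0,0],"angular":[0,0,0]},{"grip":0.35,"xyz":[0,0,0],"angular":[0,0,0]},{"grip":0.35,"xyz":[0,0,-25],"angular":[0,0,0]},{"grip":0.35,"xyz":[0,0,-55],"angular":[0,0,0]},{"grip":0.35,"xyz":[0,0,-80],"angular":[0,0,0]},{"grip":0.35,"xyz":[0,0,-80],"angular":[0,0,0]}]}}

```text
time_s: 14.65
tcp_pos: [0.5153, 0.0188, 0.2191]
ee_rot: [[0.958, -0.286, 0.009], [-0.286, -0.958, 0.002], [0.008, -0.004, -1.0]]
wrist_force: [0.0, 0.5, -0.6]
gripper_width: 0.346
gripper_force: 0.0
```

```bash
python3 - <<'E'
from h import *
from station import r
s=r.sense();h=np.load("head.npy")
c=r.capture("wrist");w=c["img"][:,:,::-1];cv2.imwrite("pics/w4.png",w)
K=c["camera_matrix"];E=np.linalg.inv(c["hand_eye"])
def wp(P):
    b=(np.array(P)-s["tcp_pos"])@s["ee_rot"];q=(b@E[:3,:3].T+E[:3,3])@K.T;return q[:,:2]/q[:,2:]
for a in(.07,.022):print(a,wp(H2W(h,[cov(a,x,.0425,.032) for x in(-.064,-.082,-.1)])))
f=H2W(h,cov(.022,-.1,.0975,.006))[0]
print(s["time_s"],s["tcp_pos"],"front pt",f,wp([f]),"above (tip 25mm over)",shift(s,f+[0,0,.05]), s["wrist_force"])
print("yaw tool-head",np.arctan2(*s["ee_rot"][[1,0],0])-h[2])
E
```

```text
0.07 [[284.38539115 199.68511163]
 [284.29370984 222.33530013]
 [284.2045133  244.37161738]]
0.022 [[284.30450411 199.73426963]
 [284.20958543 221.37489835]
 [284.11777726 242.30635702]]
14.65 [0.51526958 0.01879362 0.21910428] front pt [0.50743127 0.07625857 0.09539819] [[223.53706711 232.23053997]] above (tip 25mm over) [-24.5 -52.5  73.7] [ 0.03462375  0.51051662 -0.62929717]
yaw tool-head 0.0008132666876800032
```

View pics/w4.png

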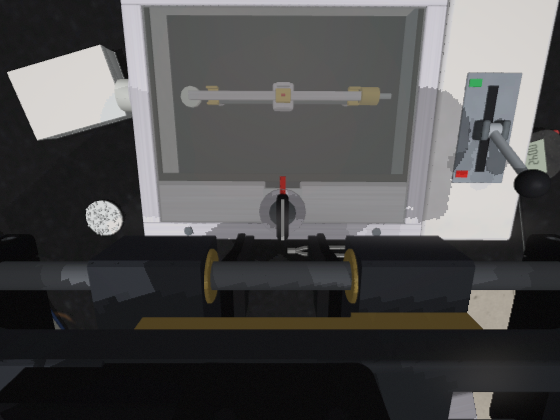

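The wing is now in line with the red mark at column 282, the lever is still parked and the beam is level. Next I move to the front bezel with closed fingers and press.

Emit:
{"fn": "move_arm", "kwargs": {"series": [{"grip":0,"xyz":[-7,-18,0],"angular":[0,0,0]},{"grip":0,"xyz":[-15,-36,10],"angular":[0,0,0]},{"grip":0,"xyz":[-22.5,-52.5,25],"angular":[0,0,0]},{"grip":0,"xyz":[-22.5,-52.5,45],"angular":[0,0,0]},{"grip":0,"xyz":[-22.5,-52.5,65],"angular":[0,0,0]},{"grip":0,"xyz":[-22.5,-52.5,80],"angular":[0,0,0]},{"grip":0,"xyz":[-22.5,-52.5,90],"angular":[0,0,0]},{"grip":0,"xyz":[-22.5,-52.5,94],"angular":[0,0,0]},{"grip":0,"xyz":[-22.5,-52.5,94],"angular":[0,0,0]}]}}

```text
time_s: 15.6
tcp_pos: [0.5057, 0.0748, 0.1205]
ee_rot: [[0.958, -0.287, -0.002], [-0.287, -0.958, -0.001], [-0.002, 0.002, -1.0]]
wrist_force: [-3.2, -1.0, 3.8]
gripper_width: 0.01
gripper_force: 1.5
```

Emit:
{"fn": "move_arm", "kwargs": {"series": [{"grip":0,"xyz":[0,0,2],"angular":[0,0,0]},{"grip":0,"xyz":[0,0,4],"angular":[0,0,0]},{"grip":0,"xyz":[0,0,5],"angular":[0,0,0]},{"grip":0,"xyz":[0,0,5],"angular":[0,0,0]}]}}

```text
time_s: 16.0
tcp_pos: [0.5065, 0.0751, 0.1167]
ee_rot: [[0.958, -0.287, 0.001], [-0.287, -0.958, 0.0], [0.001, -0.0, -1.0]]
wrist_force: [-2.7, -0.8, 6.6]
gripper_width: 0.006
gripper_force: 3.2
```

Emit:
{"fn": "move_arm", "kwargs": {"series": [{"grip":0,"xyz":[0,0,1],"angular":[0,0,0]},{"grip":0,"xyz":[0,0,2],"angular":[0,0,0]},{"grip":0,"xyz":[0,0,3],"angular":[0,0,0]},{"grip":0,"xyz":[0,0,3],"angular":[0,0,0]},{"grip":0,"xyz":[0,0,3],"angular":[0,0,0]}]}}

```text
time_s: 16.5
tcp_pos: [0.5066, 0.0751, 0.1162]
ee_rot: [[0.958, -0.286, 0.001], [-0.286, -0.958, -0.0], [0.001, -0.0, -1.0]]
wrist_force: [-9.2, 0.3, 21.0]
gripper_width: 0.009
gripper_force: 10.4
```

The contact is now hard: 3 mm more command gave 0.5 mm of travel and 21 N, with the tip at 91 mm, which is flush height. One last look before handing in.

```bash
python3 - <<'E'
from h import *
from station import r
w=r.capture("wrist")["img"][:,:,::-1];cv2.imwrite("pics/w5.png",w)
s=r.sense();print(s["time_s"],s["tcp_pos"],s["wrist_force"])
E
```

```text
16.55 [0.50659429 0.07510893 0.11615957] [-9.63077658  0.08408842 21.52373708]
```

View pics/w5.png

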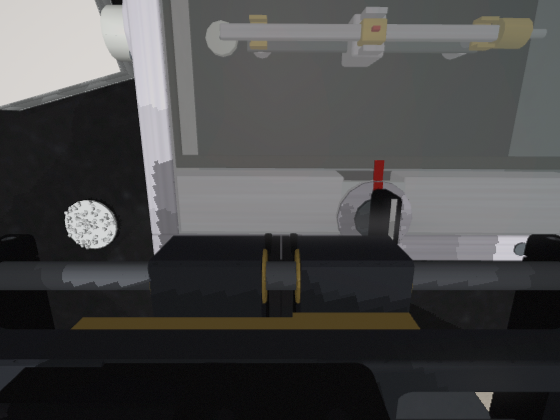

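The wing (about (385,215)) is still in line with its red mark at (378,172), the beam is level and the cover is pressed flush. I'm handing the job in.

```bash
python3 -c "
from station import r
print(r.finish_job())"
```

```text
the job is handed in; nothing more can be done
None
```

I handed the job in at about 16.6 s: the lever was swung over and parked again, the wing is in line with the red marks, and the cover is held flush at about 21 N. No verdict came back, and I inferred the beam's release from the lever position (about 1.1 rad, held over 4 s) rather than measuring its tilt.

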